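# Pierce the empty spray can and restock its place

### The job

One spray can in the rack is empty: the one that has lost its cap and shows its bare nozzle. Stand it right down in the cup of the can piercer, press the piercer's lever all the way down so that the pin goes through the can, and let the lever come back up, leaving the can there to vent. Then take the new capped can from the bench and set it down, not drop it, upright in the place that came free in the rack; never pierce a full can, and leave everything else where it stands.

Things in the scene. Friction and masses are not known exactly. Their poses are not given: they have to be found in the camera images.
- spray_empty: The empty spray can, standing in one of the four boxes of the rack (any of them). Cylindrical metal body 55 mm in diameter, straight up to 156 mm; it has lost its cap, so a sloping shoulder and a small bare spray nozzle (15 mm wide) show above that; 179 mm tall in all. About 0.1 kg. Origin: centre of its underside; z up along the can.
- spray_new: The new, full spray can, standing alone on the open bench between the robot and the rack. Cylindrical metal body 55 mm in diameter, straight up to 156 mm; above that a plain cap 52 mm in diameter, flat-domed on top; 180 mm tall in all. About 0.3 kg. Origin: centre of its underside; z up along the can.
- can_a: A capped spray can of the same size and shape as the new one (180 mm tall, 55 mm diameter), standing in another box of the rack; it stays there. Origin: centre of its underside.
- can_b: A capped spray can of the same size and shape as the new one (180 mm tall, 55 mm diameter), standing in another box of the rack; it stays there. Origin: centre of its underside.
- can_c: A capped spray can of the same size and shape as the new one (180 mm tall, 55 mm diameter), standing in another box of the rack; it stays there. Origin: centre of its underside.
- can_rack: Rack fixed to the bench: four open square sheet-metal boxes in a row along its own y axis, 92 mm from centre to centre, on one strip 368 x 82 mm. Each box is 72 mm square inside with 2 mm walls, their top edge 64 mm above the bench. Origin: under the middle of the row, at bench height; x points across the row, away from the robot.
- bay0 (a point): Centre of the floor of box 0 of the rack (box 0 at the rack's -y end, box 3 at its +y end), 4 mm above the bench; axes as the rack's. One of the four boxes holds the empty can at the start; the others hold the capped cans.
- bay1 (a point): Centre of the floor of box 1 of the rack (box 0 at the rack's -y end, box 3 at its +y end), 4 mm above the bench; axes as the rack's. One of the four boxes holds the empty can at the start; the others hold the capped cans.
- bay2 (a point): Centre of the floor of box 2 of the rack (box 0 at the rack's -y end, box 3 at its +y end), 4 mm above the bench; axes as the rack's. One of the four boxes holds the empty can at the start; the others hold the capped cans.
- bay3 (a point): Centre of the floor of box 3 of the rack (box 0 at the rack's -y end, box 3 at its +y end), 4 mm above the bench; axes as the rack's. One of the four boxes holds the empty can at the start; the others hold the capped cans.
- piercer: Can piercer bolted to the bench: dark metal base plate 210 x 120 x 12 mm, an upright round steel cup (66 mm inside, rim 80 mm above the bench) and a hand lever that reaches out to its own -x side, towards the robot. Pressing the lever drives a horizontal pin through the cup's wall into the can, without resistance from the can. Origin: on the cup's axis at bench height; x points from lever to cup.
- cup_floor (a point): Centre of the cup's inner floor, 18 mm above the bench, where the can's underside stands; axes as the piercer's.
- lever_pivot (a point): Pivot of the lever, on the middle of its pin: 100 mm from the cup's axis along the piercer's -x, 95 mm above the bench. The lever swings in the piercer's own x-z plane about this point. The clevis round it is 56 mm wide and reaches 118 mm above the bench.
- lever_pad (a point): Point to press: on the flat top of the lever's rubber grip, 130 mm along the lever from the pivot and 9 mm above its centre line (165 mm above the bench with the lever up, 91 mm with it fully down). It moves with the lever. The grip is 80 mm long (88 to 168 mm from the pivot), 30 mm wide, 18 mm thick.
- lever_arm (a joint): Angle of the piercer's lever: 0 = up at rest against its stop, the grip pointing 0.5 rad above level; 0.6 = pressed fully down against the lower stop, 0.1 rad below level. A spring brings it back up when released; at the grip it takes about 5 N to start and about 15 N at the bottom.
- oiler: Copper oil can with a thin bent spout, 76 mm in diameter at the foot, 169 mm tall, standing on the bench near the new can (the two may be in each other's place). Not part of the job. Origin: centre of its underside.
- squeeze_bottle: White squeeze bottle with a pointed nozzle, 60 mm in diameter, 185 mm tall, standing behind, between rack and piercer. Not part of the job. Origin: centre of its underside.
- screwdriver: Screwdriver, 200 mm long, lying on the bench. Not part of the job. Origin: under its middle.
- hammer: Hammer, 280 mm long, lying on the bench to the left. Not part of the job.
- wrench: Wrench, 200 mm long, lying on the bench to the right. Not part of the job.
- parts_bowl: Steel bowl, 110 mm in diameter, 45 mm high, to the right of the piercer. Not part of the job.
- socket_a: Steel socket, 34 mm in diameter, 50 mm tall, standing on the bench beyond the rack. Not part of the job.
- socket_b: Steel socket, 28 mm in diameter, 75 mm tall, standing on the bench beyond the piercer. Not part of the job.

How it is judged:
On the way, in this order (a step that is already met when the one before it is completed fails the run):
1. with the empty can standing down in the piercer's cup, the lever is pressed all the way down (value of joint lever_arm above 0.56 rad and horizontal distance between spray_empty and cup_floor below 0.01 m and z of spray_empty in the frame of cup_floor below 0.006 m and angle between spray_empty's own z axis and vertical below 0.15 rad), for 0.1 s.
2. the new can is set down on the floor of a free box of the rack while the gripper still holds it (((horizontal distance between spray_new and bay0 below 0.018 m and z of spray_new in the frame of bay0 between -0.006 and 0.01 m) or (horizontal distance between spray_new and bay1 below 0.018 m and z of spray_new in the frame of bay1 between -0.006 and 0.01 m) or (horizontal distance between spray_new and bay2 below 0.018 m and z of spray_new in the frame of bay2 between -0.006 and 0.01 m) or (horizontal distance between spray_new and bay3 below 0.018 m and z of spray_new in the frame of bay3 between -0.006 and 0.01 m)) and contact force between the fingers and spray_new above 0.5 N), for 0.05 s.
At the end, for the whole second after the job is handed in: Empty can upright in the cup (6 mm of its floor, 10 mm of its axis), lever back up (below 0.08 rad), new can at rest in the freed box (18 mm of its centre, 6 mm of its floor), both within 0.15 rad of upright; the other rack cans moved less than 30 mm (horizontal distance between spray_empty and cup_floor below 0.01 m and z of spray_empty in the frame of cup_floor below 0.006 m and angle between each of spray_empty, spray_new's own z axis and vertical below 0.15 rad and value of joint lever_arm below 0.08 rad and ((horizontal distance between spray_new and bay0 below 0.018 m and z of spray_new in the frame of bay0 between -0.006 and 0.006 m) or (horizontal distance between spray_new and bay1 below 0.018 m and z of spray_new in the frame of bay1 between -0.006 and 0.006 m) or (horizontal distance between spray_new and bay2 below 0.018 m and z of spray_new in the frame of bay2 between -0.006 and 0.006 m) or (horizontal distance between spray_new and bay3 below 0.018 m and z of spray_new in the frame of bay3 between -0.006 and 0.006 m)) and linear speed of each of spray_new, spray_empty below 0.03 m/s and distance of each of can_a, can_b, can_c from where it was at the start of the episode below 0.03 m); the robot touches nothing.
It fails at once if a full can is pierced (the lever more than 0.15 rad down with the new can in the cup) (value of joint lever_arm above 0.15 rad and horizontal distance between spray_new and cup_floor below 0.03 m and height (world z) of spray_new below 0.075 m).
It fails at once if the new can is knocked over (tilted more than 1.2 rad) (angle between spray_new's own z axis and vertical above 1.2 rad).
It fails at once if another can in the rack is moved more than 30 mm or tipped (distance of any of can_a, can_b, can_c from where it was at the start of the episode above 0.03 m or angle between any of can_a, can_b, can_c's own z axis and vertical above 0.4 rad).
It fails at once if something else on the bench is moved more than 40 mm (distance of any of oiler, squeeze_bottle, screwdriver, hammer, wrench, parts_bowl, socket_a, socket_b from where it was at the start of the episode above 0.04 m).
It also fails if it takes over 70 s, if anything falls off the work surface, if the arm or the gripper's body presses on something with over 40 N, if the wrist force passes 120 N, or if a joint passes its speed limit or range.

### The arm

A 6-joint arm with a two-finger parallel gripper is mounted at the origin on the work surface. World frame = base frame: x ahead of the robot, y to its left, z up, the work surface at z = 0. Lengths are in m, angles in rad, forces in N, time in s.
With the tool pointing down it reaches from about 0.275 to 0.775 m from the base axis. Payload 14.6 kg.
Tool frame: the origin (TCP) lies on the centre line of the jaws, within the pads' length; the fingertips stand 11 mm ahead of it and the grasp point (between the pads) lies 8 mm behind it (manip.tip_reach is the distance from the TCP to the fingertips, in m); z points along the fingers, y is the line along which they close (so a half turn about z gives the same grasp; the last joint's range is limited). The gripper opens to 85 mm and grips with 20 to 120 N. Pads are 22 mm wide; open, the fingers measure 114 mm over their backs; the gripper's body (76 mm by 85 mm) begins 54 mm behind the grasp point. The pads swing forward as they close: fully open they stand 13 mm farther back than shut.
Start: joints at [1.022, 0.263, -0.048, 1.259, 0, 1.415], TCP at [0.201, 0.485, 0.242] pointing down, gripper open.
Joint ranges: [-2.65, 2.65], [-0.89, 1.7], [-1.18, 1.37], [-2.13, 2.11], [-1.35, 1.29], [-3.14, 3.14]. Speed limits (rad/s): [1.89, 1.89, 2.57, 2.79, 3.14, 3.14].

### API

Orientations are given as [roll, pitch, yaw] about the fixed x, y, z axes, in that order (R = Rz(yaw) Ry(pitch) Rx(roll)).
In Python, from rig import manip, get_image, camera_info gives the robot as it stands.
- The arm moves only by the tool send_rows, never from a script. Its arguments are lists of equal length, an entry for each row: "xyz": the shift along the tool's x, y, z as a fraction of full scale, a list of three; "delta_rot": the turn, a rotation vector about the tool's x, y, z as a fraction of full scale, a list of three; "hand": the opening, from -1 (shut) to 1 (fully open). A call has 1 to 12 rows; each row is the pose to reach, as a shift and turn from the pose commanded when the call began, along the tool's axes at that moment, turning the shorter way round; what a row does not reach only later rows make up. Full scale, the value 1, is 0.5 m for a shift and pi rad for a turn. A row lasts 1/10 s, in which the tool goes at most 50 mm and 8.59 degrees, less where a joint would pass 70% of its speed; a pose out of reach is approached as far as the arm can. A call with a number of a shift or a turn outside -1 to 1 is refused whole. A call with a gripper value outside its range is refused whole. The fingers move at their own pace and stop on an object; "force" is the grip in N (left out, the last holds). Time passes only in rows, so rows that repeat a pose let the fingers close. It gives the time, the measured TCP pose, the force, the opening and the grip force at its end, in the units of the state.
- manip.observe(): the state, without advancing time (a new reading comes with each control period).
- get_image(name): name is "scene" or "top" or "wrist"; returns (picture, depth): 384x512x3 uint8, red, green, blue; 384x512 float32, m along the optical axis (not along the pixel's ray), 0 where there is no reading.
- camera_info(name): a dict with "fx", "fy", "cx", "cy" (pixels), "position" and "rotation" of the camera in the world. Camera axes: x right, y down, z forward; pixel columns grow to the right and rows downward; lengths in m; the calibration is good to about 2 mm. The wrist camera is an equidistant fisheye: a pixel r from the principal point sees the ray r / f radians off the axis. A picture is of the moment at which its call begins: read the wrist's pose just before it. camera_info takes no time and is no camera call; for the wrist camera it gives the pose at the moment of the call.
- manip.close_job(): hands the job in; it is judged then, once.
The state is a dict: "time": time; "q": joint angles; "joint_vel": joint speeds; "joint_torque": joint torques, N m; "tcp_pos": TCP position; "ee_rot": TCP orientation; "contact_force": force on the tool from outside, world axes, zero at the start; "torque": the same for the moment, N m; "finger_gap": finger opening in m; "grip_force": force on a finger pad.
Only numpy, scipy, OpenCV 4.12 (cv2) and the standard library are available. Lean on these libraries where they do the work, as an engineer would, in place of code of your own. Each camera call takes 0.05 s, during which the arm holds its last target. There are 200 camera calls.

## Working session

There is one attempt and no reset: what is moved stays moved. The work goes in short steps, Python scripts to look and compute and a tool call to move; the robot and the scene stay as the last step left them, time stands still between calls to the robot, and variables do not carry over. Pictures are saved under pics/ and viewed, at most 10 in all, crops included, and the job is handed in when it is done.

Besides the shell and the picture viewer there is one more tool, called after ">>>" as name(argument=value, ...) on one line, values as JSON. send_rows: Moves the arm, as the interface text tells. Its arguments: {"type":"object","properties":{"xyz":{"type":"array","items":{"type":"array","items":{"type":"number"}}},"delta_rot":{"type":"array","items":{"type":"array","items":{"type":"number"}}},"hand":{"type":"array","items":{"type":"number"}},"force":{"type":"number"}},"required":["xyz","delta_rot","hand"]}

```bash
mkdir -p pics; ls
python3 - <<'E'
from rig import manip,get_image,camera_info
import cv2,numpy as np
print(manip.observe())
for n in("scene","top"):
    im,d=get_image(n); np.savez(f"{n}.npz",im=im,d=d); cv2.imwrite(f"pics/{n}.png",im[:,:,::-1]); print(n,camera_info(n),(d>0).mean())
E
```

```text
pics
{'time': 0.0, 'q': array([ 1.02167015e+00,  2.63531751e-01, -4.89015901e-02,  1.25938768e+00,
       -8.36863873e-06,  1.41552352e+00]), 'joint_vel': array([ 5.46152122e-04, -2.71547208e-04,  1.43444360e-03,  5.78420574e-05,
        1.05868703e-03, -8.59453212e-04]), 'joint_torque': array([ 4.18348427e-03, -6.37608290e+01,  3.84564292e+01,  1.35912752e-02,
        2.86340601e-04, -7.73834159e-06]), 'tcp_pos': array([0.2013348 , 0.48459869, 0.24183348]), 'ee_rot': array([-3.14057899e+00, -1.50200910e-04,  2.74773921e+00]), 'contact_force': array([-0.80959409,  0.39704954, -1.01217748]), 'torque': array([ 0.0524714 ,  0.01360257, -0.00480296]), 'grip_force': 0.0, 'finger_gap': 0.08553883047254036}
scene {'fx': 379.16583435481505, 'fy': 379.16583435481505, 'cx': 253.40964088039482, 'cy': 191.3312759179843, 'position': array([1.25023909, 0.48365743, 0.80287781]), 'rotation': array([-2.21988615, -0.01638059,  2.27017998])} 0.9947052001953125
top {'fx': 374.46795210893504, 'fy': 374.46795210893504, 'cx': 259.3783762910544, 'cy': 191.81744395632975, 'position': array([ 0.38125343, -0.0672166 ,  1.4049328 ]), 'rotation': array([-3.02624334, -0.00751335, -1.56460439])} 0.99560546875
```

View pics/scene.png

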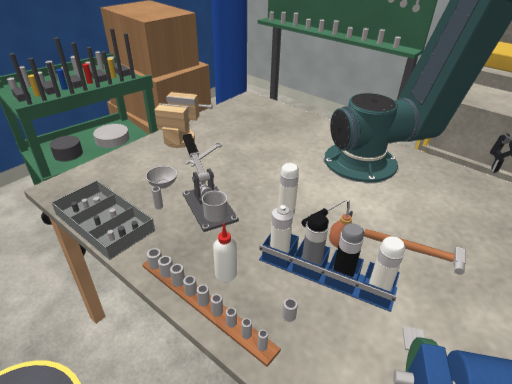

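View pics/top.png

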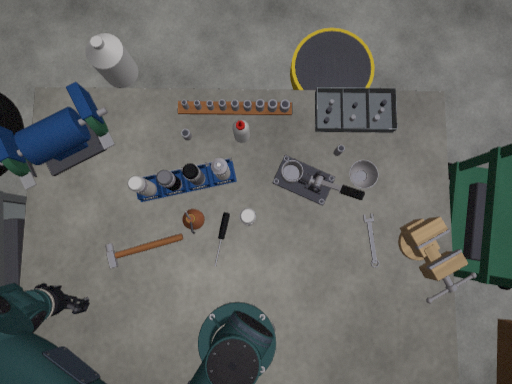

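Scene: the empty can with bare nozzle stands at about (282,215), the rack end nearest the piercer, and the new white can is at (289,175). Top: empty can (220,167), new can (248,216), oiler (193,219), cup (291,172), lever grip (352,192), bowl (362,174). Next I measure these.

```bash
cat > h.py <<'E'
import numpy as np,cv2
from scipy.spatial.transform import Rotation as R
from scipy.optimize import least_squares
from rig import manip,get_image,camera_info
def load(n): z=np.load(n+".npz"); return z["im"],z["d"]
def cloud(n,d):
    c=camera_info(n); v,u=np.mgrid[:384,:512]
    p=np.stack([(u-c["cx"])/c["fx"]*d,(v-c["cy"])/c["fy"]*d,d],-1)
    return p@R.from_euler("xyz",c["rotation"]).as_matrix().T+c["position"]
def circ(p,r=None):
    f=(lambda x:np.hypot(p[:,0]-x[0],p[:,1]-x[1])-(r or x[2]))
    s=least_squares(f,[*p[:,:2].mean(0),r or .03],loss="soft_l1",f_scale=.002)
    return s.x.round(4),np.abs(s.fun).mean().round(4),len(p)
E
python3 - <<'E'
from h import *
C={};I={}
for n in("top","scene"):
    I[n],d=load(n); C[n]=cloud(n,d); C[n][d==0]=9
t=C["top"]
for nm,(u,v) in dict(empty=(220,167),a=(192,174),b=(167,181),c=(139,186),new=(248,216),oiler=(193,219),sq=(241,129),bowl=(362,174),grip=(352,192),cup=(291,172),bench=(280,250)).items(): print(nm,t[v,u].round(4))
for nm,uv in dict(empty=(220,164),a=(190,172),b=(165,180),c=(137,184),new=(248,216)).items():
    c0=t[uv[1],uv[0]][:2]
    P={}
    for n in C:
        p=C[n].reshape(-1,3); m=(np.hypot(*(p[:,:2]-c0).T)<.055)
        P[n]=p[m]; 
        b=P[n][(P[n][:,2]>.08)&(P[n][:,2]<.15)]
        print(nm,n,"zmax",np.percentile(P[n][:,2],99).round(4),"body",circ(b,.0275) if len(b)>10 else len(b))
        k=P[n][(P[n][:,2]>.172)&(P[n][:,2]<.19)]; print("   top",len(k),k.mean(0).round(4) if len(k) else'')
# rack blue
for n in C:
    h=cv2.cvtColor(I[n],cv2.COLOR_RGB2HSV); p=C[n]
    m=(abs(h[...,0].astype(int)-110)<12)&(h[...,1]>120)&(p[...,0]>.35)&(p[...,0]<.75)&(p[...,1]<.42)&(p[...,1]>-.2)&(p[...,2]<.1)&(p[...,2]>.0)
    q=p[m]; print(n,"rack",len(q),np.percentile(q,[1,99],axis=0).round(3).tolist())
    e=q[q[:,2]>.055]; print("  rim z",np.percentile(e[:,2],[50,95,99]).round(4),cv2.minAreaRect((e[:,:2]*1000).astype(np.float32)), cv2.minAreaRect((q[:,:2]*1000).astype(np.float32)))
# piercer
c0=t[172,291][:2]
for n in C:
    p=C[n].reshape(-1,3); p=p[np.hypot(*(p[:,:2]-c0).T)<.06]
    k=p[(p[:,2]>.074)&(p[:,2]<.086)]; print(n,"cup rim",circ(k),k[:,2].mean())
    k=p[(p[:,2]>.03)&(p[:,2]<.074)]; print(n,"cup wall",circ(k))
    h=cv2.cvtColor(I[n],cv2.COLOR_RGB2GRAY); q=C[n]
    g=t[192,352]; m=(h<60)&(np.hypot(q[...,0]-g[0],q[...,1]-g[1])<.07)&(q[...,2]>.06)
    g=q[m]; print(n,"grip",len(g),g.mean(0).round(4),np.percentile(g,[1,99],axis=0).round(3).tolist()); 
    w,V=np.linalg.eigh(np.cov(g.T)); print("  axis",V[:,2].round(3),cv2.minAreaRect((g[:,:2]*1000).astype(np.float32)))
E
```

```text
empty [0.6064 0.0562 0.1731]
a [0.5803 0.1469 0.1843]
b [0.5564 0.2283 0.1844]
c [0.5389 0.3188 0.1863]
new [ 0.4436 -0.0388  0.1772]
oiler [0.4361 0.1551 0.0934]
sq [ 0.7491 -0.0104  0.1316]
bowl [ 0.6149 -0.4665  0.0016]
grip [ 0.5263 -0.3845  0.1669]
cup [ 0.6177 -0.1949  0.0181]
bench [ 0.3273 -0.1546  0.0004]
empty top zmax 0.1812 body (array([0.6147, 0.0618, 0.0275]), np.float64(0.0004), 54)
   top 45 [0.6138 0.0616 0.1765]
empty scene zmax 0.1801 body (array([0.6157, 0.0624, 0.0275]), np.float64(0.0009), 396)
   top 47 [0.6184 0.0647 0.1766]
a top zmax 0.1864 body (array([0.5942, 0.1561, 0.0275]), np.float64(0.0004), 67)
   top 188 [0.593  0.1548 0.1819]
a scene zmax 0.1834 body (array([0.5952, 0.1566, 0.0275]), np.float64(0.0008), 428)
   top 255 [0.6015 0.1595 0.1803]
b top zmax 0.1868 body (array([0.572 , 0.2419, 0.0275]), np.float64(0.0005), 79)
   top 190 [0.5704 0.2402 0.1819]
b scene zmax 0.1835 body (array([0.5727, 0.2425, 0.0275]), np.float64(0.0008), 461)
   top 272 [0.5795 0.2449 0.1804]
c top zmax 0.1875 body (array([0.5516, 0.3361, 0.0275]), np.float64(0.0006), 99
[... 1060 characters left out ...]
07827655469472869
top cup wall (array([ 0.6086, -0.1984,  0.0384]), np.float64(0.005), 151)
top grip 197 [ 0.5262 -0.3844  0.1629] [[0.503, -0.418, 0.14], [0.549, -0.352, 0.183]]
  axis [-0.349 -0.81   0.471] ((527.0631713867188, -385.5993957519531), (71.70735168457031, 27.67156219482422), 65.4635238647461)
scene cup rim (array([ 0.6179, -0.1907,  0.0369]), np.float64(0.0017), 104) 0.07716647250043115
scene cup wall (array([ 0.6178, -0.1906,  0.0349]), np.float64(0.0016), 463)
scene grip 168 [ 0.5341 -0.3841  0.162 ] [[0.512, -0.417, 0.145], [0.554, -0.354, 0.18]]
  axis [-0.349 -0.812  0.467] ((531.4894409179688, -385.7688293457031), (70.305419921875, 29.374286651611328), 66.52281188964844)
```

```bash
cat >> h.py <<'E'
def go(x,y,z,yawdeg=103.0,s=None):
    s=s or manip.observe(); M=R.from_euler("xyz",s["ee_rot"]); T=R.from_euler("xyz",[np.pi,0,np.radians(yawdeg)])
    d=M.inv().apply(np.array([x,y,z])-s["tcp_pos"])
    print("xyz",(d/.5).round(4).tolist(),"rot",((M.inv()*T).as_rotvec()/np.pi).round(4).tolist(),"rows",round(np.linalg.norm(d)/.05,1))
E
python3 -c "
from h import *
go(.4,.28,.3,130); go(.56,.03,.3,103)"
```

```text
xyz [-0.5239, -0.2256, -0.1161] rot [-0.0003, 0.0, 0.1524] rows 5.8
xyz [-1.0113, -0.5645, -0.1159] rot [-0.0003, 0.0001, 0.3024] rows 11.6
```

>>> send_rows(xyz=[[-0.97, -0.55, -0.116], [-0.97, -0.55, -0.116], [-0.97, -0.55, -0.116], [-0.97, -0.55, -0.116], [-0.97, -0.55, -0.116], [-0.97, -0.55, -0.116], [-0.97, -0.55, -0.116], [-0.97, -0.55, -0.116], [-0.97, -0.55, -0.116], [-0.97, -0.55, -0.116], [-0.97, -0.55, -0.116], [-0.97, -0.55, -0.116]], delta_rot=[[0, 0, 0.302], [0, 0, 0.302], [0, 0, 0.302], [0, 0, 0.302], [0, 0, 0.302], [0, 0, 0.302], [0, 0, 0.302], [0, 0, 0.302], [0, 0, 0.302], [0, 0, 0.302], [0, 0, 0.302], [0, 0, 0.302]], hand=[1, 1, 1, 1, 1, 1, 1, 1, 1, 1, 1, 1])

```text
time: 1.3
tcp_pos: [0.5462, 0.041, 0.2996]
ee_rot: [-3.141, 0.001, 1.795]
contact_force: [-1.9, -0.0, -0.6]
finger_gap: 0.0853
grip_force: 0.0
```

```bash
python3 -c "
from h import *
s=manip.observe(); print(s['tcp_pos'],s['ee_rot'],s['time']); go(.56,-.15,.3,103)"
```

```text
[0.54615253 0.04104511 0.29962463] [-3.14113585e+00  5.18924310e-04  1.79545300e+00] 1.3
xyz [-0.3787, -0.0581, -0.0005] rot [-0.0001, 0.0002, -0.0007] rows 3.8
```

```bash
python3 -c "
from h import *
c=camera_info('wrist');im,d=get_image('wrist');print(c);np.savez('w1.npz',im=im,d=d,c=c);cv2.imwrite('pics/w1.png',im[:,:,::-1])"
```

```text
{'fx': 297.3186396354542, 'fy': 297.3186396354542, 'cx': 256.6635823791219, 'cy': 191.59819691366454, 'position': array([0.52922271, 0.11288553, 0.43009785]), 'rotation': array([2.84599896e+00, 4.14194470e-04, 2.24771568e-01])}
```

>>> send_rows(xyz=[[-0.379, -0.058, 0], [-0.379, -0.058, 0], [-0.379, -0.058, 0], [-0.379, -0.058, 0], [-0.379, -0.058, 0], [-0.379, -0.058, 0]], delta_rot=[[0, 0, 0], [0, 0, 0], [0, 0, 0], [0, 0, 0], [0, 0, 0], [0, 0, 0]], hand=[1, 1, 1, 1, 1, 1])

```text
time: 1.95
tcp_pos: [0.5581, -0.1461, 0.3]
ee_rot: [-3.141, -0.001, 1.798]
contact_force: [0.1, 1.5, -0.2]
finger_gap: 0.0851
grip_force: 0.0
```

```bash
python3 -c "
from h import *
c=camera_info('wrist');im,d=get_image('wrist');print(c);np.savez('w2.npz',im=im,d=d,c=c);cv2.imwrite('pics/w2.png',np.hstack([np.load('w1.npz')['im'],im])[:,:,::-1][:,::1])
x=cv2.imread('pics/w2.png');cv2.imwrite('pics/w12.png',cv2.resize(x,(800,300)))"
```

```text
{'fx': 297.3186396354542, 'fy': 297.3186396354542, 'cx': 256.6635823791219, 'cy': 191.59819691366454, 'position': array([ 0.54100224, -0.07442551,  0.43054072]), 'rotation': array([2.84732945e+00, 5.17416068e-04, 2.27415693e-01])}
```

View pics/w12.png

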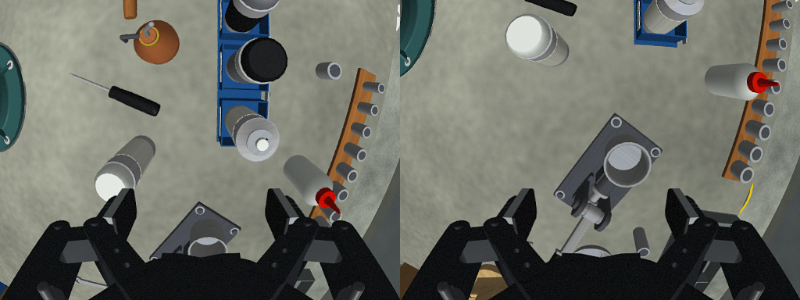

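Left (w1): the empty can's nozzle is at about (262,145). Right (w2): the cup is at about (628,163), and the lever shaft goes down-left towards (565,255). Next I refine from these.

```bash
cat >> h.py <<'E'
def wcloud(d,c):
    v,u=np.mgrid[:384,:512]; x=(u-c["cx"])/c["fx"]; y=(v-c["cy"])/c["fy"]; th=np.hypot(x,y)+1e-9
    k=np.tan(th)/th; p=np.stack([x*k*d,y*k*d,d],-1)
    return p@R.from_euler("xyz",c["rotation"]).as_matrix().T+c["position"]
E
python3 - <<'E'
from h import *
Z={n:np.load(n+'.npz',allow_pickle=True) for n in('w1','w2')}
C={n:wcloud(z['d'],z['c'].item()) for n,z in Z.items()}
T=cloud("top",load("top")[1]);S=cloud("scene",load("scene")[1]);C.update(top=T,scene=S)
def near(n,c,r): p=C[n].reshape(-1,3); return p[np.hypot(p[:,0]-c[0],p[:,1]-c[1])<r]
B=lambda p,a,b:p[(p[:,2]>a)&(p[:,2]<b)]
for n in C:
  for nm,c in dict(empty=(.615,.062),new=(.447,-.0357)).items():
    p=B(near(n,c,.06),.07,.15); q=B(near(n,c,.05),.168,.2)
    print(n,nm,circ(p,.0275) if len(p)>20 else '', 'zmax',np.percentile(q[:,2],98).round(4) if len(q)>5 else'')
  p=near(n,(.616,-.1915),.05)
  k=B(p,.074,.09); f=B(p,.01,.024); f=f[np.hypot(f[:,0]-.616,f[:,1]+.1915)<.025]
  o=B(p,.022,.076); r=np.hypot(o[:,0]-.616,o[:,1]+.1915)
  print(n,'rim',circ(k) if len(k)>10 else '',np.median(k[:,2]).round(4),'floor z',np.median(f[:,2]) if len(f) else '')
  if len(o)>50:
    f=lambda x:np.minimum(abs(np.hypot(o[:,0]-x[0],o[:,1]-x[1])-.033),abs(np.hypot(o[:,0]-x[0],o[:,1]-x[1])-x[2]))
    s=least_squares(f,[.616,-.1915,.037],loss='soft_l1',f_scale=.001,diff_step=1e-3); print('   walls',s.x.round(4),s.fun.mean().round(5),len(o))
go(.615,.062,.22)
E
```

```text
w1 empty (array([0.6136, 0.0607, 0.0275]), np.float64(0.0003), 706) zmax 0.1824
w1 new (array([ 0.4452, -0.0374,  0.0275]), np.float64(0.0004), 1208) zmax 0.1801
w1 rim (array([ 0.6131, -0.1925,  0.0368]), np.float64(0.0011), 211) 0.0785 floor z 0.016867620214279122
   walls [ 0.613 -0.192  0.035] 0.00056 1409
w2 empty (array([0.6133, 0.0604, 0.0275]), np.float64(0.0004), 1109) zmax 0.1734
w2 new (array([ 0.4451, -0.0374,  0.0275]), np.float64(0.0003), 733) zmax 0.1803
w2 rim (array([ 0.6129, -0.1936,  0.0368]), np.float64(0.0013), 733) 0.0783 floor z 0.016969015673047372
   walls [ 0.6121 -0.1929  0.0352] 0.0008 1471
top empty (array([0.6147, 0.0618, 0.0275]), np.float64(0.0004), 61) zmax 0.1841
top new  zmax 0.183
top rim (array([ 0.6142, -0.1923,  0.0365]), np.float64(0.0014), 93) 0.0778 floor z 0.01682280543039094
   walls [ 0.6144 -0.1944  0.0384] 0.00208 161
scene empty (array([0.6157, 0.0623, 0.0275]), np.float64(0.0009), 449) zmax 0.1827
scene new (array([ 0.4477, -0.0355,  0.0275]), np.float64(0.0011), 370) zmax 0.1798
scene rim (array([ 0.6179, -0.1907,  0.0369]), np.float64(0.0017), 104) 0.077 floor z 
   walls [ 0.6178 -0.1908  0.0359] 0.00088 542
xyz [0.3779, 0.2048, 0.1605] rot [-0.0001, -0.0002, 0.0005] rows 4.6
```

>>> send_rows(xyz=[[0.377, 0.205, 0.16], [0.377, 0.205, 0.16], [0.377, 0.205, 0.16], [0.377, 0.205, 0.16], [0.377, 0.205, 0.16], [0.377, 0.205, 0.16], [0.377, 0.205, 0.2], [0.377, 0.205, 0.25], [0.377, 0.205, 0.3], [0.377, 0.205, 0.33], [0.377, 0.205, 0.33], [0.377, 0.205, 0.33]], delta_rot=[[0, 0, 0], [0, 0, 0], [0, 0, 0], [0, 0, 0], [0, 0, 0], [0, 0, 0], [0, 0, 0], [0, 0, 0], [0, 0, 0], [0, 0, 0], [0, 0, 0], [0, 0, 0]], hand=[1, 1, 1, 1, 1, 1, 1, 1, 1, 1, 1, 1])

```text
time: 3.2
tcp_pos: [0.6154, 0.0611, 0.1362]
ee_rot: [3.141, 0.0, 1.8]
contact_force: [0.8, -0.6, 0.2]
finger_gap: 0.0853
grip_force: 0.0
```

>>> send_rows(xyz=[[0, 0, 0], [0, 0, 0], [0, 0, 0], [0, 0, 0], [0, 0, 0], [0, 0, 0], [0, 0, 0], [0, 0, 0]], delta_rot=[[0, 0, 0], [0, 0, 0], [0, 0, 0], [0, 0, 0], [0, 0, 0], [0, 0, 0], [0, 0, 0], [0, 0, 0]], hand=[-1, -1, -1, -1, -1, -1, -1, -1], force=30)

```text
time: 4.0
tcp_pos: [0.616, 0.0604, 0.1365]
ee_rot: [3.14, 0.0, 1.799]
contact_force: [-1.6, -0.1, 8.4]
finger_gap: 0.0547
grip_force: 30.5
```

>>> send_rows(xyz=[[0, 0, -0.04], [0, 0, -0.1], [0, 0, -0.16], [0, 0, -0.22], [0, 0, -0.26], [0, 0, -0.26], [0, 0, -0.26]], delta_rot=[[0, 0, 0], [0, 0, 0], [0, 0, 0], [0, 0, 0], [0, 0, 0], [0, 0, 0], [0, 0, 0]], hand=[-1, -1, -1, -1, -1, -1, -1])

```text
time: 4.7
tcp_pos: [0.6157, 0.0604, 0.2652]
ee_rot: [3.141, 0.0, 1.799]
contact_force: [-0.2, -0.9, -1.6]
finger_gap: 0.0546
grip_force: 32.3
```

```bash
cat > m.py <<'E'
from h import *
def held(save):
    s=manip.observe(); t=s["tcp_pos"]; im,d=get_image("scene"); cv2.imwrite(f"pics/{save}.png",im[:,:,::-1])
    p=cloud("scene",d).reshape(-1,3); c=t[:2]
    p=p[np.hypot(*(p[:,:2]-c).T)<.045]
    print("t",s["time"],"tcp",t.round(4),"gap",s["finger_gap"])
    for a,b in((-.12,-.08),(-.08,-.04),(-.04,-.018)):
        q=p[(p[:,2]>t[2]+a)&(p[:,2]<t[2]+b)]
        if len(q)>20: print(a,b,circ(q,.0275))
    print("zmin",np.percentile(p[p[:,2]>t[2]-.16][:,2],[1,5]).round(4))
if __name__=="__main__":
    import sys; held(sys.argv[1])
E
python3 m.py held1; python3 -c "
from h import *
go(.616,-.192,.266)"
```

```text
t 4.7 tcp [0.6157 0.0604 0.2652] gap 0.05457489926644748
-0.12 -0.08 (array([0.616 , 0.0622, 0.0275]), np.float64(0.0009), 248)
-0.08 -0.04 (array([0.6167, 0.0626, 0.0275]), np.float64(0.0009), 259)
-0.04 -0.018 (array([0.6171, 0.0626, 0.0275]), np.float64(0.0008), 163)
zmin [0.1398 0.1639]
xyz [-0.4921, -0.113, -0.003] rot [-0.0003, -0.0001, 0.0004] rows 5.0
```

View pics/held1.png

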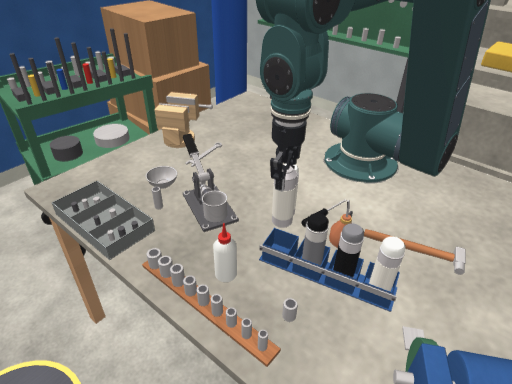

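>>> send_rows(xyz=[[-0.494, -0.114, 0], [-0.494, -0.114, 0], [-0.494, -0.114, 0], [-0.494, -0.114, 0], [-0.494, -0.114, 0], [-0.494, -0.114, 0], [-0.494, -0.114, 0], [-0.494, -0.114, 0], [-0.494, -0.114, 0.04], [-0.494, -0.114, 0.07], [-0.494, -0.114, 0.07]], delta_rot=[[0, 0, 0], [0, 0, 0], [0, 0, 0], [0, 0, 0], [0, 0, 0], [0, 0, 0], [0, 0, 0], [0, 0, 0], [0, 0, 0], [0, 0, 0], [0, 0, 0]], hand=[-1, -1, -1, -1, -1, -1, -1, -1, -1, -1, -1])

```text
time: 5.85
tcp_pos: [0.6153, -0.1911, 0.2286]
ee_rot: [-3.139, -0.002, 1.801]
contact_force: [0.5, -0.1, -0.5]
finger_gap: 0.0547
grip_force: 32.2
```

```bash
python3 m.py held2; python3 -c "
from h import *
c=camera_info('wrist');im,d=get_image('wrist');p=wcloud(d,c).reshape(-1,3);p=p[np.hypot(p[:,0]-.614,p[:,1]+.192)<.05]
q=p[(p[:,2]>.07)&(p[:,2]<.085)];print('rim',circ(q))
q=p[(p[:,2]>.115)&(p[:,2]<.20)];print('can',circ(q,.0275), p[p[:,2]>.085][:,2].min())
go(.6157,-.193,.1505)"
python3 - <<'E'
import cv2
cv2.imwrite('pics/h2c.png',cv2.resize(cv2.imread('pics/held2.png')[110:260,130:330],None,fx=3,fy=3))
E
```

```text
t 5.85 tcp [ 0.6153 -0.1911  0.2286] gap 0.05473201291901581
-0.12 -0.08 (array([ 0.6155, -0.1887,  0.0275]), np.float64(0.0012), 192)
-0.08 -0.04 (array([ 0.6162, -0.1887,  0.0275]), np.float64(0.001), 217)
-0.04 -0.018 (array([ 0.6171, -0.1887,  0.0275]), np.float64(0.0011), 115)
zmin [0.0722 0.1088]
rim (array([ 0.6132, -0.194 ,  0.0365]), np.float64(0.0016), 837)
can (array([ 0.6138, -0.191 ,  0.0275]), np.float64(0.0002), 1707) 0.09866631013062471
xyz [-0.002, -0.0012, 0.1604] rot [-0.0, -0.0001, 0.0009] rows 1.6
```

View pics/h2c.png

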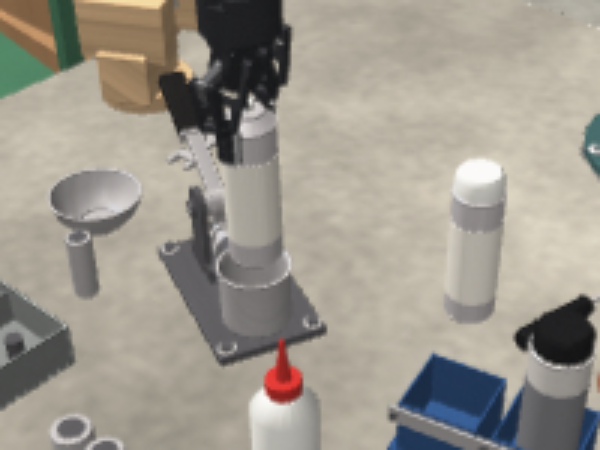

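The can hangs upright over the cup, its lower edge at the rim around (253,255) in the crop. The new can is at (475,240) and rack box 0 is free at (455,400). I'll lower it gradually.

>>> send_rows(xyz=[[0, 0, 0.02], [0, 0, 0.05], [0, 0, 0.08], [0, 0, 0.1], [0, 0, 0.12], [0, 0, 0.14], [0, 0, 0.15], [0, 0, 0.155], [0, 0, 0.155]], delta_rot=[[0, 0, 0], [0, 0, 0], [0, 0, 0], [0, 0, 0], [0, 0, 0], [0, 0, 0], [0, 0, 0], [0, 0, 0], [0, 0, 0]], hand=[-1, -1, -1, -1, -1, -1, -1, -1, -1])

```text
time: 6.85
tcp_pos: [0.616, -0.1931, 0.1527]
ee_rot: [-3.142, -0.0, 1.799]
contact_force: [0.9, -1.2, -0.9]
finger_gap: 0.0545
grip_force: 32.2
```

>>> send_rows(xyz=[[0, 0, 0.004], [0, 0, 0.006], [0, 0, 0.006]], delta_rot=[[0, 0, 0], [0, 0, 0], [0, 0, 0]], hand=[-1, -1, -1])

```text
time: 7.15
tcp_pos: [0.6162, -0.1933, 0.1505]
ee_rot: [3.141, 0.001, 1.799]
contact_force: [-1.6, -0.2, 5.4]
finger_gap: 0.0544
grip_force: 32.7
```

>>> send_rows(xyz=[[0, 0, 0], [0, 0, 0], [0, 0, 0], [0, 0, 0], [0, 0, 0], [0, 0, -0.04], [0, 0, -0.12], [0, 0, -0.2], [0, 0, -0.22], [0, 0, -0.22]], delta_rot=[[0, 0, 0], [0, 0, 0], [0, 0, 0], [0, 0, 0], [0, 0, 0], [0, 0, 0], [0, 0, 0], [0, 0, 0], [0, 0, 0], [0, 0, 0]], hand=[1, 1, 1, 1, 1, 1, 1, 1, 1, 1])

```text
time: 8.15
tcp_pos: [0.6166, -0.1933, 0.2612]
ee_rot: [3.139, 0.002, 1.799]
contact_force: [0.2, -1.5, -0.7]
finger_gap: 0.0854
grip_force: 0.0
```

```bash
cat > c.py <<'E'
from h import *
c=camera_info('wrist');im,d=get_image('wrist');C={'wrist':wcloud(d,c)}
ims,ds=get_image('scene');C['scene']=cloud('scene',ds)
cv2.imwrite('pics/chk.png',ims[:,:,::-1]);cv2.imwrite('pics/chkw.png',im[:,:,::-1])
for n in C:
    p=C[n].reshape(-1,3); p=p[np.hypot(p[:,0]-.615,p[:,1]+.192)<.055]
    q=p[(p[:,2]>.07)&(p[:,2]<.084)];print(n,'rim',circ(q))
    q=p[(p[:,2]>.095)&(p[:,2]<.17)]; print('can',circ(q,.0275) if len(q)>20 else len(q)); q=p[p[:,2]<.22]; print('zmax',np.percentile(q[:,2],99.5))
    g=C[n]; I=cv2.cvtColor(im if n=='wrist' else ims,cv2.COLOR_RGB2GRAY)
    m=(I<60)&(np.hypot(g[...,0]-.53,g[...,1]+.385)<.06)&(g[...,2]>.1)&(g[...,2]<.19); g=g[m]
    if len(g): print('grip',len(g),g.mean(0).round(4))
E
python3 c.py; python3 -c "
from h import *
go(.531,-.384,.22); go(.531,-.384,.22,66)"
```

```text
wrist rim (array([ 0.6135, -0.1951,  0.0365]), np.float64(0.0021), 785)
can (array([ 0.6134, -0.1933,  0.0275]), np.float64(0.0003), 725)
zmax 0.19645993939996506
grip 214 [ 0.5155 -0.4039  0.1751]
scene rim (array([ 0.6149, -0.1939,  0.035 ]), np.float64(0.0045), 148)
can (array([ 0.6162, -0.1917,  0.0275]), np.float64(0.0011), 378)
zmax 0.19454436679730883
grip 152 [ 0.5357 -0.3837  0.1614]
xyz [-0.3338, -0.2516, 0.0771] rot [-0.0003, -0.0002, 0.0004] rows 4.3
xyz [-0.3338, -0.2516, 0.0771] rot [-0.0004, -0.0001, 0.206] rows 4.3
```

>>> send_rows(xyz=[[-0.336, -0.253, 0], [-0.336, -0.253, 0], [-0.336, -0.253, 0], [-0.336, -0.253, 0], [-0.336, -0.253, 0], [-0.336, -0.253, 0.06], [-0.336, -0.253, 0.1], [-0.336, -0.253, 0.1], [-0.336, -0.253, 0.1]], delta_rot=[[0, 0, 0.206], [0, 0, 0.206], [0, 0, 0.206], [0, 0, 0.206], [0, 0, 0.206], [0, 0, 0.206], [0, 0, 0.206], [0, 0, 0.206], [0, 0, 0.206]], hand=[-1, -1, -1, -1, -1, -1, -1, -1, -1])

```text
time: 9.15
tcp_pos: [0.5305, -0.3849, 0.2092]
ee_rot: [-3.14, -0.001, 1.152]
contact_force: [-0.0, -0.5, -0.5]
finger_gap: 0.0003
grip_force: 0.0
```

```bash
python3 -c "
from h import *
print(manip.tip_reach)
for d,z in((.210,.176),(.2165,.15),(.2265,.125),(.230,.102)): go(.6155-d*.406,-.193-d*.914,z,66)
im,d=get_image('scene');cv2.imwrite('pics/pr.png',cv2.resize(im[90:240,120:320,::-1],None,fx=3,fy=3))"
```

```text
0.011
xyz [-0.0002, -0.0003, 0.0665] rot [-0.0006, -0.0002, 0.0] rows 0.7
xyz [-0.0133, -0.0002, 0.1185] rot [-0.0006, -0.0002, 0.0] rows 1.2
xyz [-0.0333, -0.0001, 0.1685] rot [-0.0006, -0.0002, 0.0] rows 1.7
xyz [-0.0403, -0.0, 0.2145] rot [-0.0006, -0.0002, 0.0] rows 2.2
```

View pics/pr.png

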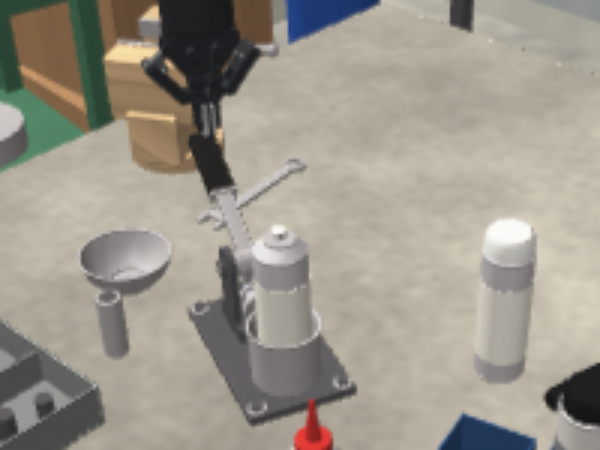

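The empty can is seated in the cup at (285,310), and the closed fingertips at (210,130) sit just above the lever grip at (210,165). Pressing along the lever's arc.

>>> send_rows(xyz=[[0, 0, 0.065], [-0.006, 0, 0.09], [-0.013, 0, 0.118], [-0.023, 0, 0.145], [-0.033, 0, 0.168], [-0.037, 0, 0.19], [-0.04, 0, 0.205], [-0.04, 0, 0.214], [-0.04, 0, 0.214]], delta_rot=[[0, 0, 0], [0, 0, 0], [0, 0, 0], [0, 0, 0], [0, 0, 0], [0, 0, 0], [0, 0, 0], [0, 0, 0], [0, 0, 0]], hand=[-1, -1, -1, -1, -1, -1, -1, -1, -1])

```text
time: 10.1
tcp_pos: [0.5236, -0.4033, 0.1042]
ee_rot: [3.14, -0.001, 1.153]
contact_force: [0.1, 7.1, 15.6]
finger_gap: -0.0001
grip_force: 7.2
```

>>> send_rows(xyz=[[0, 0, 0.004], [0, 0, 0.008], [0, 0, 0.008], [0, 0, 0.008], [0, 0, 0.008]], delta_rot=[[0, 0, 0], [0, 0, 0], [0, 0, 0], [0, 0, 0], [0, 0, 0]], hand=[-1, -1, -1, -1, -1])

```text
time: 10.6
tcp_pos: [0.5237, -0.4032, 0.1022]
ee_rot: [3.138, -0.001, 1.153]
contact_force: [-3.5, 11.3, 29.9]
finger_gap: 0.0001
grip_force: 14.7
```

Run:
```python
from h import *
im,d=get_image('scene');g=cloud('scene',d);I=cv2.cvtColor(im,cv2.COLOR_RGB2GRAY)
cv2.imwrite('pics/pd.png',cv2.resize(im[90:240,120:320,::-1],None,fx=3,fy=3))
ux=np.array([.406,.914]); r=(g[...,:2]-[.6155,-.193])@ux; l=(g[...,:2]-[.6155,-.193])@[-.914,.406]
m=(I<60)&(abs(l)<.013)&(r<-.175)&(r>-.28)&(g[...,2]>.05)&(g[...,2]<.19)
a,z=r[m],g[...,2][m]
for lo in np.arange(-.28,-.17,.01):
    k=(a>lo)&(a<lo+.01)
    if k.sum()>2: print(lo.round(3),k.sum(),np.percentile(z[k],[10,50,90]).round(4))
print(manip.observe()['contact_force'],manip.observe()['tcp_pos'])
```

```text
-0.24 8 [0.088  0.1411 0.1512]
-0.23 13 [0.0906 0.1178 0.1356]
-0.22 94 [0.1091 0.1539 0.1823]
-0.21 29 [0.091  0.1689 0.1862]
[-2.66014183 10.52561388 30.73594093] [ 0.52368225 -0.4032948   0.10219015]
```

View pics/pd.png

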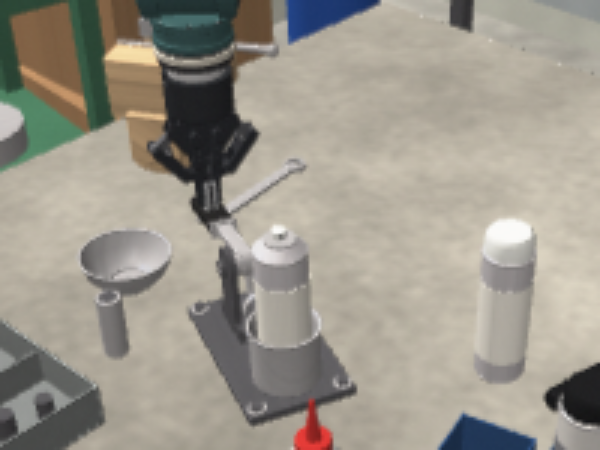

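Force is now 30 N, twice the spring load, and the tip is at 91 mm, so the lever is on its lower stop; the picture shows the grip level at (210,210). Backing off along the arc.

>>> send_rows(xyz=[[0, 0, -0.01], [0.005, 0, -0.04], [0.015, 0, -0.08], [0.027, 0, -0.11], [0.036, 0, -0.14], [0.038, 0, -0.19], [0.04, 0, -0.27], [0.04, 0, -0.3], [0.04, 0, -0.3]], delta_rot=[[0, 0, 0], [0, 0, 0], [0, 0, 0], [0, 0, 0], [0, 0, 0], [0, 0, 0], [0, 0, 0], [0, 0, 0], [0, 0, 0]], hand=[-1, -1, -1, -1, -1, -1, -1, -1, -1])

```text
time: 11.55
tcp_pos: [0.5315, -0.386, 0.2519]
ee_rot: [3.137, 0.001, 1.152]
contact_force: [0.0, -0.6, -0.1]
finger_gap: 0.0002
grip_force: 0.0
```

```bash
python3 -c "
from h import *
print(manip.observe()['tcp_pos'],manip.observe()['contact_force'])
go(.446,-.037,.24);go(.446,-.037,.132)"; python3 c.py|grep -v rim
```

```text
[ 0.53147383 -0.38595375  0.25191071] [ 0.02584685 -0.60156709 -0.1214798 ]
xyz [0.5681, -0.44, 0.0212] rot [0.0011, 0.0009, -0.2055] rows 7.2
xyz [0.5685, -0.4409, 0.2372] rot [0.0011, 0.0009, -0.2055] rows 7.6
can 0
zmax 0.08317459408019211
grip 2953 [ 0.5308 -0.381   0.161 ]
can (array([ 0.6164, -0.1915,  0.0275]), np.float64(0.0011), 379)
zmax 0.19394574034284365
grip 165 [ 0.534  -0.3848  0.162 ]
```

>>> send_rows(xyz=[[0.568, -0.44, 0.02], [0.568, -0.44, 0.02], [0.568, -0.44, 0.02], [0.568, -0.44, 0.02], [0.568, -0.44, 0.02], [0.568, -0.44, 0.02], [0.568, -0.44, 0.02], [0.568, -0.44, 0.02], [0.568, -0.44, 0.02], [0.568, -0.44, 0.02]], delta_rot=[[0, 0, -0.206], [0, 0, -0.206], [0, 0, -0.206], [0, 0, -0.206], [0, 0, -0.206], [0, 0, -0.206], [0, 0, -0.206], [0, 0, -0.206], [0, 0, -0.206], [0, 0, -0.206]], hand=[1, 1, 1, 1, 1, 1, 1, 1, 1, 1])

```text
time: 12.65
tcp_pos: [0.4455, -0.037, 0.2384]
ee_rot: [-3.141, -0.0, 1.799]
contact_force: [-0.0, -1.2, 0.0]
finger_gap: 0.0852
grip_force: 0.0
```

```bash
python3 -c "
from h import *
c=camera_info('wrist');im,d=get_image('wrist');p=wcloud(d,c).reshape(-1,3)
q=p[(np.hypot(p[:,0]-.446,p[:,1]+.037)<.05)&(p[:,2]>.05)&(p[:,2]<.15)];print(circ(q,.0275))
f=p[(np.hypot(p[:,0]-.617,p[:,1]-.064)<.03)&(p[:,2]<.03)];print('bay floor',f.mean(0),np.median(f[:,2]),len(f))
print(manip.observe()['finger_gap'])
go(.446,-.037,.132)"
```

```text
(array([ 0.4449, -0.0371,  0.0275]), np.float64(0.0003), 927)
bay floor [0.62397531 0.06579611 0.00294664] 0.0029385407751220394 946
0.08562260652836691
xyz [0.0006, 0.001, 0.2128] rot [-0.0002, -0.0, 0.0002] rows 2.1
```

>>> send_rows(xyz=[[0, 0.001, 0.08], [0, 0.001, 0.16], [0, 0.001, 0.212], [0, 0.001, 0.212], [0, 0.001, 0.212]], delta_rot=[[0, 0, 0], [0, 0, 0], [0, 0, 0], [0, 0, 0], [0, 0, 0]], hand=[1, 1, 1, 1, 1])

```text
time: 13.2
tcp_pos: [0.4461, -0.0372, 0.1332]
ee_rot: [-3.141, -0.0, 1.798]
contact_force: [0.3, 0.3, -0.1]
finger_gap: 0.0853
grip_force: 0.0
```

>>> send_rows(xyz=[[0, 0, 0], [0, 0, 0], [0, 0, 0], [0, 0, 0], [0, 0, 0], [0, 0, 0], [0, 0, 0], [0, 0, -0.05], [0, 0, -0.12], [0, 0, -0.2], [0, 0, -0.26], [0, 0, -0.26]], delta_rot=[[0, 0, 0], [0, 0, 0], [0, 0, 0], [0, 0, 0], [0, 0, 0], [0, 0, 0], [0, 0, 0], [0, 0, 0], [0, 0, 0], [0, 0, 0], [0, 0, 0], [0, 0, 0]], hand=[-1, -1, -1, -1, -1, -1, -1, -1, -1, -1, -1, -1], force=50)

```text
time: 14.4
tcp_pos: [0.4472, -0.0366, 0.2666]
ee_rot: [3.136, 0.003, 1.799]
contact_force: [0.5, 1.0, -4.4]
finger_gap: 0.0533
grip_force: 55.3
```

```bash
python3 m.py held3; python3 -c "
from h import *
go(.616,.063,.262)"
```

```text
t 14.4 tcp [ 0.4472 -0.0366  0.2666] gap 0.053341694791467255
-0.12 -0.08 (array([ 0.4492, -0.0354,  0.0275]), np.float64(0.0011), 201)
-0.08 -0.04 (array([ 0.4492, -0.0354,  0.0275]), np.float64(0.0011), 222)
-0.04 -0.018 (array([ 0.4493, -0.0354,  0.0275]), np.float64(0.0009), 124)
zmin [0.1395 0.1636]
xyz [0.1171, 0.3751, 0.0057] rot [0.001, 0.0005, 0.0005] rows 3.9
```

>>> send_rows(xyz=[[0.117, 0.375, 0.006], [0.117, 0.375, 0.006], [0.117, 0.375, 0.006], [0.117, 0.375, 0.006], [0.117, 0.375, 0.006], [0.117, 0.375, 0.006], [0.117, 0.375, 0.006], [0.117, 0.375, 0.05], [0.117, 0.375, 0.1], [0.117, 0.375, 0.1], [0.117, 0.375, 0.1]], delta_rot=[[0, 0, 0], [0, 0, 0], [0, 0, 0], [0, 0, 0], [0, 0, 0], [0, 0, 0], [0, 0, 0], [0, 0, 0], [0, 0, 0], [0, 0, 0], [0, 0, 0]], hand=[-1, -1, -1, -1, -1, -1, -1, -1, -1, -1, -1])

```text
time: 15.55
tcp_pos: [0.6145, 0.0626, 0.2137]
ee_rot: [-3.142, 0.0, 1.798]
contact_force: [-0.3, -0.1, -2.7]
finger_gap: 0.0534
grip_force: 56.8
```

```bash
python3 m.py held4; python3 -c "
from h import *
import cv2
cv2.imwrite('pics/h4c.png',cv2.resize(cv2.imread('pics/held4.png')[120:310,200:420],None,fx=3,fy=3))
go(.616,.063,.142)"
```

```text
t 15.55 tcp [0.6145 0.0626 0.2137] gap 0.05338787053360239
-0.12 -0.08 (array([0.6159, 0.064 , 0.0275]), np.float64(0.0009), 220)
-0.08 -0.04 (array([0.6163, 0.064 , 0.0275]), np.float64(0.0008), 241)
-0.04 -0.018 (array([0.6162, 0.0641, 0.0275]), np.float64(0.0009), 143)
zmin [0.0585 0.0953]
xyz [0.0002, 0.0017, 0.1445] rot [0.0004, 0.0001, 0.0003] rows 1.4
```

View pics/h4c.png

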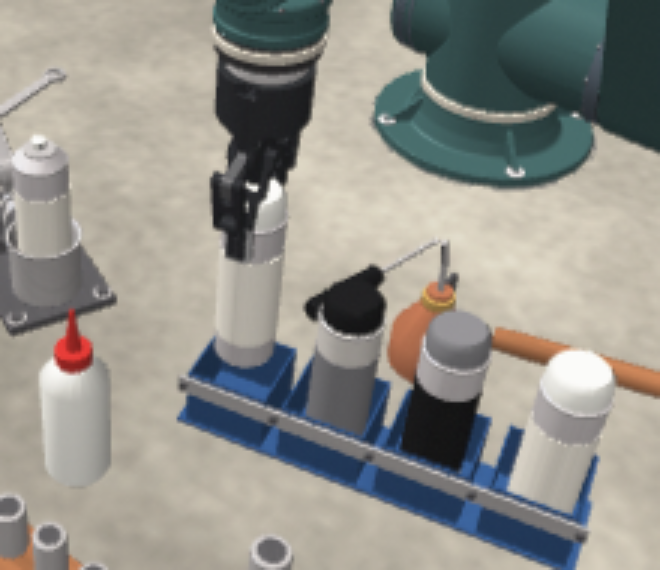

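The capped new can hangs at (248,300) upright above the free box (240,385). I'll lower it.

>>> send_rows(xyz=[[0, 0.002, 0.03], [0, 0.002, 0.06], [0, 0.002, 0.09], [0, 0.002, 0.115], [0, 0.002, 0.135], [0, 0.002, 0.144], [0, 0.002, 0.144], [0, 0.002, 0.144]], delta_rot=[[0, 0, 0], [0, 0, 0], [0, 0, 0], [0, 0, 0], [0, 0, 0], [0, 0, 0], [0, 0, 0], [0, 0, 0]], hand=[-1, -1, -1, -1, -1, -1, -1, -1])

```text
time: 16.4
tcp_pos: [0.6165, 0.0633, 0.1415]
ee_rot: [3.141, 0.0, 1.799]
contact_force: [-0.4, -0.2, -1.9]
finger_gap: 0.0534
grip_force: 56.9
```

>>> send_rows(xyz=[[0, 0, 0.004], [0, 0, 0.008], [0, 0, 0.01], [0, 0, 0.01]], delta_rot=[[0, 0, 0], [0, 0, 0], [0, 0, 0], [0, 0, 0]], hand=[-1, -1, -1, -1])

```text
time: 16.8
tcp_pos: [0.6166, 0.0633, 0.1381]
ee_rot: [3.139, 0.001, 1.799]
contact_force: [-7.4, -0.9, 23.4]
finger_gap: 0.0535
grip_force: 60.0
```

>>> send_rows(xyz=[[0, 0, -0.003], [0, 0, -0.003], [0, 0, -0.003], [0, 0, -0.003], [0, 0, -0.003], [0, 0, -0.003], [0, 0, -0.003], [0, 0, -0.04], [0, 0, -0.12], [0, 0, -0.2], [0, 0, -0.28], [0, 0, -0.28]], delta_rot=[[0, 0, 0], [0, 0, 0], [0, 0, 0], [0, 0, 0], [0, 0, 0], [0, 0, 0], [0, 0, 0], [0, 0, 0], [0, 0, 0], [0, 0, 0], [0, 0, 0], [0, 0, 0]], hand=[-1, 1, 1, 1, 1, 1, 1, 1, 1, 1, 1, 1])

```text
time: 18.0
tcp_pos: [0.6176, 0.0633, 0.2809]
ee_rot: [3.134, 0.002, 1.799]
contact_force: [0.2, 0.2, -0.5]
finger_gap: 0.0852
grip_force: 0.0
```

Run:
```python
from h import *
s=manip.observe();print(s['tcp_pos'],s['contact_force'])
im,d=get_image('scene');cv2.imwrite('pics/end.png',im[:,:,::-1]);C=cloud('scene',d).reshape(-1,3)
for nm,c,lo in(('new',(.617,.064),.08),('empty',(.616,-.192),.095)):
    p=C[np.hypot(*(C[:,:2]-c).T)<.05]
    for a,b in((lo,lo+.03),(.125,.155)): print(nm,circ(p[(p[:,2]>a)&(p[:,2]<b)],.0275))
    print('zmax',np.percentile(p[p[:,2]<.21][:,2],99))
g=C.reshape(384,512,3);I=cv2.cvtColor(im,cv2.COLOR_RGB2GRAY);m=(I<60)&(np.hypot(g[...,0]-.53,g[...,1]+.385)<.06)&(g[...,2]>.08)&(g[...,2]<.19);print('grip',g[m].mean(0))
```

```text
[0.61762815 0.06334085 0.28092721] [ 0.15323576  0.17641974 -0.46274954]
new (array([0.6176, 0.0648, 0.0275]), np.float64(0.0008), 167)
new (array([0.6172, 0.0644, 0.0275]), np.float64(0.0009), 175)
zmax 0.18334248281838048
empty (array([ 0.6163, -0.1913,  0.0275]), np.float64(0.0011), 148)
empty (array([ 0.6162, -0.1916,  0.0275]), np.float64(0.0011), 149)
zmax 0.19247082916741656
grip [ 0.53404046 -0.38476794  0.16224527]
```

View pics/end.png

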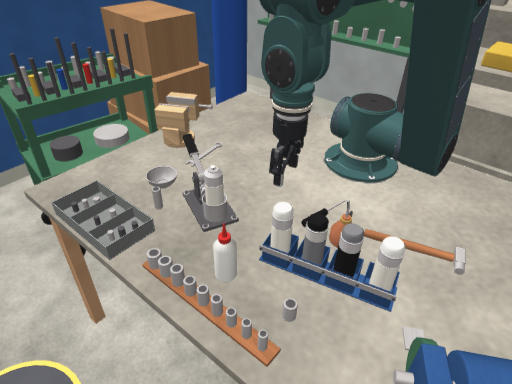

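The new can stands in box 0 at (282,228), the empty can is in the cup at (213,190), the lever is up at (190,145), and the gripper is clear.

```bash
python3 -c "
from rig import manip
print(manip.close_job())"
```

```text
the job is handed in; nothing more can be done
None
```

The job is handed in, with no verdict returned: the empty can was pierced and left in the cup, the lever is back up, and the new can stands in the freed rack box; my last camera check showed both upright and in place.

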